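# Rest the portafilter on the grinder fork and trip the dosing switch

### The job

Set the portafilter on the coffee grinder's sloping two-pronged fork, basket towards the grinder and handle sticking out in front, short of the sprung dosing yoke, and let go so that it rests there by itself. Then gently push it along the prongs until its basket has pressed the yoke fully in, hold it there for about a second, and leave it lying flat and straight on both prongs. Leave the other things on the counter where they are.

Things in the scene. Friction and masses are not known exactly. Their poses are not given: they have to be found in the camera images.
- portafilter: Portafilter, about 0.5 kg (varies). Open steel basket 72 mm across (flat underside 68), 34 mm high; 16 mm round neck; black handle bar. Origin: centre of the basket's underside; z up out of the basket; the handle lies along -x. Two look-only ears at the rim. Centre of mass about 12 mm from the basket's centre towards the handle, so it stands on its underside.
- handle_mid (a point): Middle of the portafilter's handle bar, which is 105 mm long, 26 mm wide, 22 mm high: 107.5 mm from the basket's centre along -x, 24 mm above the underside. The flat end of the handle is at x = -160 mm.
- grinder: Coffee grinder, fixed: dark tower 160 mm wide, 515 mm high with its hopper. Origin on the counter, on its middle plane; the front faces its own -x, the tower's front at x = -75 mm. A base plate 22 mm high, 170 wide reaches x = -225. The chute head, 70 mm wide, juts over the fork to x = -155 mm, underside 235 mm up (look-only nozzle to 215).
- fork: Fork on the grinder's front: two steel prongs 10 mm wide and thick, centre lines at y = +-17 mm. Origin midway between them on the plane of their tops, 140 mm up; z square to the tops, x along the prongs into the grinder, sloping down at 0.2 rad. A seated portafilter has the same axes.
- prong_ends (a point): Middle between the prongs' free ends, on the plane of their tops: fork x = -105 mm. Set the basket's centre about 52 mm in front of the fork's origin (fork x = -75 to -40): clear of the yoke, and farther out it may tip off. With the yoke fully in the basket's centre is at about x = -22 mm.
- dose_switch (a joint): Travel of the sprung dosing yoke along the fork's +x: 0 m = out, 0.014 m = fully in, hard stop. Spring 2.4 N at the start, 6.6 N at the end; it springs back, and may push the portafilter part of the way out again.
- yoke (a point): Dosing yoke: two black upright pins 36 mm apart on a plate, 5 to 31 mm above the prongs' tops. The point lies midway between the pins, level with their fronts, 18 mm above the prongs' plane, at the fork's x = -4 mm when out (it moves with the yoke). The basket touches both pins when its centre is at the fork's x = -36 mm.
- milk_jug: Steel milk jug, 84 mm across, 105 mm high; bystander. Origin: centre of its underside.
- drink_can_a: Plain drinks can, 58 mm across, 135 mm high; bystander. Origin: centre of its underside.
- sugar_jar: Glass jar with steel cap, 72 mm across, 100 mm high; bystander. Origin: centre of its underside.
- tamper: Dark coffee tamper, 56 mm across, 86 mm high; bystander. Origin: centre of its underside.
- cup: White coffee cup with handle, 76 mm across, 60 mm high; bystander. Origin: centre of its underside.
- spoon: Spoon, 160 mm long, lying on the counter; bystander.
There are look-alikes about, which are no part of the job. What is shaped like the portafilter but green is not meant.

How it is judged:
By the outcome, as a careful person would: the job done as asked, in the order asked, and still so for the second after the job is handed in, with the robot touching nothing.
It also fails if it takes over 64 s, if anything falls off the work surface, if the arm or the gripper's body presses on something with over 40 N, if the wrist force passes 120 N, or if a joint passes its speed limit or range.

### The arm

A 6-joint arm with a two-finger parallel gripper is mounted at the origin on the work surface. World frame = base frame: x ahead of the robot, y to its left, z up, the work surface at z = 0. Lengths are in m, angles in rad, forces in N, time in s.
With the tool pointing down it reaches from about 0.3 to 0.775 m from the base axis. Payload 14.6 kg.
Tool frame: the origin (TCP) lies midway between the tips of the shut fingers; the grasp point (between the pads) lies 19 mm behind it (ctrl.pinch_z is the z of the grasp point in the tool frame, in m); z points along the fingers, y is the line along which they close (so a half turn about z gives the same grasp; the last joint's range is limited). The gripper opens to 94 mm and grips with 3 to 60 N. Pads are 16 mm wide; open, the fingers measure 119 mm over their backs; the gripper's body (75 mm by 177 mm) begins 78 mm behind the grasp point.
Start: joints at [1.201, 0.3, 1.521, -0, 1.321, -0.067], TCP at [0.164, 0.525, 0.165] pointing down, gripper open.
Joint ranges: [-3.03, 3.03], [-0.79, 2.21], [0.23, 2.52], [-1.04, 4.18], [0, 3.07], [-2.55, 2.55]. Speed limits (rad/s): [2.22, 2.22, 2.57, 3.14, 3.14, 3.14].

### API

Orientations are given as [roll, pitch, yaw] about the fixed x, y, z axes, in that order (R = Rz(yaw) Ry(pitch) Rx(roll)).
In Python, from station import ctrl, camera, ticket gives the robot as it stands. The module is installed in compiled form; this text tells all that it offers.
- The arm moves only by the shell command python3 -m inch 'ROWS' [FORCE]. ROWS is text: rows parted by semicolons, each of 7 numbers parted by spaces: the opening, from -1 (shut) to 1 (fully open), then the shift along the tool's x, y, z in units of 0.03 m (1.0 is 0.03 m), then the turn, a rotation vector about the tool's x, y, z in units of 10 degrees (1.0 is 10 degrees). In form: grip dx dy dz rx ry rz; .... A call has 1 to 10 rows; each row shifts and turns the commanded pose from where the row before left it, along the tool's axes as they then stand; what a row does not reach is not made up. A row lasts 1/8 s, in which the tool goes at most 62.5 mm and 10.7 degrees, less where a joint would pass 70% of its speed; a pose out of reach is approached as far as the arm can. A call with a number of a shift or a turn outside -1 to 1 is refused whole. A call with a gripper value outside its range is refused whole. The fingers move at their own pace and stop on an object; FORCE is the grip in N (left out, the last holds). Time passes only in rows, so rows that do not move let the fingers close. It gives the time, the measured TCP pose, the force, the opening and the grip force at its end, in the units of the state.
- ctrl.get_obs(): the state, without advancing time (a new reading comes with each control period).
- camera(name): name is "scene" or "top" or "wrist"; returns a dict with "img" (384x512x3 uint8, blue, green, red), "range_z" (384x512 float32, m along the optical axis (not along the pixel's ray), 0 where there is no reading), "intrinsics" (3x3 intrinsics, pixels), "view" (4x4, takes a point from world to camera coordinates). Camera axes: x right, y down, z forward; pixel columns grow to the right and rows downward; lengths in m; the calibration is good to about 2 mm. A picture is of the moment at which its call begins.
- ticket.hand_in(): hands the job in; it is judged then, once.
The state is a dict: "time_s": time; "qpos": joint angles; "joint_vel": joint speeds; "tau": joint torques, N m; "ee_pos": TCP position; "eef_rot": TCP orientation; "force": force on the tool from outside, world axes, zero at the start; "moment": the same for the moment, N m; "grip_width": finger opening in m; "grip_force": force on a finger pad.
Only numpy, scipy, OpenCV 4.12 (cv2) and the standard library are available. Lean on these libraries where they do the work, as an engineer would, in place of code of your own. Each camera call takes 0.05 s, during which the arm holds its last target. There are 200 camera calls.

## Working session

There is one attempt and no reset: what is moved stays moved. The work goes in short steps, Python scripts to look and compute and a shell command to move; the robot and the scene stay as the last step left them, time stands still between calls to the robot, and variables do not carry over. Pictures are saved under pics/ and viewed, at most 13 in all, crops included, and the job is handed in when it is done.

```bash
mkdir -p pics
cat > h.py <<'E'
import numpy as np, cv2, pickle
from station import ctrl, camera, ticket
def snap(n,tag):
    c=camera(n); cv2.imwrite(f'pics/{tag}.png',c['img']); pickle.dump(c,open(f'pics/{tag}.pkl','wb')); return c
def load(tag): return pickle.load(open(f'pics/{tag}.pkl','rb'))
def cloud(c):
    h,w=c['range_z'].shape; K=c['intrinsics']; u,v=np.meshgrid(np.arange(w),np.arange(h)); z=c['range_z']
    p=np.stack([(u-K[0,2])/K[0,0]*z,(v-K[1,2])/K[1,1]*z,z],-1)
    V=c['view']; P=(p-V[:3,3])@V[:3,:3]; P[z<=0]=np.nan; return P
E
python3 - <<'E'
from h import *
print(ctrl.get_obs(), ctrl.pinch_z)
for n in ('scene','top'):
    c=snap(n,n+'0'); print(n,c['intrinsics'],c['view'])
a=load('scene0')['img'];b=load('top0')['img']
E
```

```text
{'time_s': 0.0, 'qpos': array([ 1.20139210e+00,  3.00454806e-01,  1.52156512e+00, -1.48944159e-05,
        1.32072080e+00, -6.66068144e-02]), 'joint_vel': array([-1.64589145e-04, -1.29453329e-03, -6.33507932e-04,  6.57225213e-04,
       -1.19580574e-03,  3.62529220e-05]), 'tau': array([ 1.21761304e-04, -5.31815600e+01, -3.52730441e+01,  7.07505690e-02,
        2.44396337e-02, -5.34458502e-05]), 'ee_pos': array([0.16390457, 0.52468721, 0.16490205]), 'eef_rot': array([-3.14044617e+00, -6.20177053e-05,  2.83879890e+00]), 'force': array([ 0.44474298,  0.11755893, -0.10347295]), 'moment': array([ 0.05639728, -0.01115445,  0.01126955]), 'grip_force': 0.0, 'grip_width': 0.09404768089090872} -0.0188
scene [[494.78387845   0.         258.95818967]
 [  0.         494.78387845 189.09653444]
 [  0.           0.           1.        ]] [[ 0.77639244  0.63014075  0.01172271 -0.38845806]
 [ 0.46547718 -0.56077312 -0.68473681 -0.1811246 ]
 [-0.42490679  0.53708114 -0.72869615  1.68152334]
 [ 0.          0.          0.          1.        ]]
top [[452.45427746   0.         259.65775828]
 [  0.         452.45427746 184.15229935]
 [  0.           0.           1.        ]] [[-0.02589584 -0.99937976 -0.0238642   0.01135317]
 [-0.98496805  0.02958623 -0.17018401  0.55107653]
 [ 0.17078451  0.01909842 -0.98512329  1.43430363]
 [ 0.          0.          0.          1.        ]]
```

View pics/scene0.png

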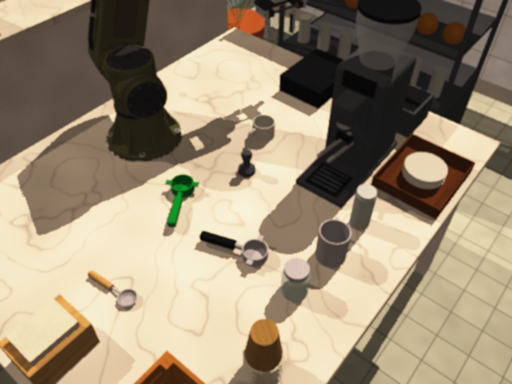

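View pics/top0.png

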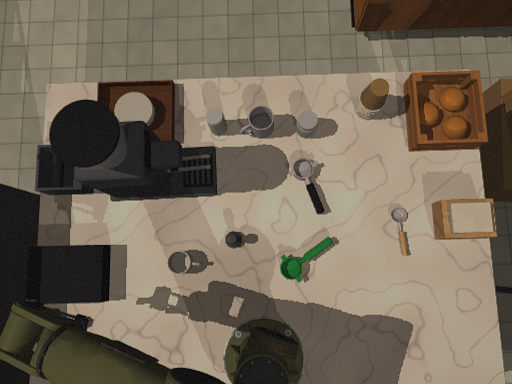

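The top view shows the portafilter at about (303,168), with its handle running to (320,210). The grinder is on the left facing right, with its fork under the head at about (190,160). The green look-alike is at (292,267).

Run:
```python
from h import *
for n in ('scene0','top0'):
    c=load(n); P=cloud(c); 
    pts={'top0':dict(bask=(303,168),hend=(320,210),hs=(310,185),hopper=(85,133),head=(165,157),fork=(195,165),base=(213,170),box=(70,275),arm=(100,350),table=(350,200)),
     'scene0':dict(bask=(255,250),h=(220,241),box=(310,78),arm=(140,85),fork=(335,145),base=(330,180),can=(362,205),jug=(333,245),table=(250,330))}[n]
    for k,(u,v) in pts.items(): print(n,k,P[v,u].round(3))
    # portafilter points
    x,y,z=np.moveaxis(P,-1,0)
c=load('top0');P=cloud(c)
m=(P[...,2]>0.012)&(P[...,2]<0.06)
r=np.zeros_like(m);r[150:222,285:332]=1;m&=r
hsv=cv2.cvtColor(c['img'],cv2.COLOR_BGR2HSV)
dark=m&(c['img'].max(2)<60)
Q=P[dark];print('handle',len(Q),Q.mean(0),Q.min(0),Q.max(0))
(_,(w,h),a)=rr=cv2.minAreaRect((Q[:,:2]*1000).astype(np.float32));print(rr)
Q=P[m&~dark];print('bask',len(Q),Q.mean(0),cv2.minEnclosingCircle((Q[:,:2]*1000).astype(np.float32)))
for t in ('top0','scene0'):
    c=load(t); cr=c['img'][120:220,130:240] if t=='top0' else c['img'][90:210,290:410]
    cv2.imwrite(f'pics/z{t}.png',cv2.resize(cr,None,fx=3.6,fy=4.8,interpolation=cv2.INTER_CUBIC) if 0 else cv2.resize(cr,(396,480),interpolation=cv2.INTER_CUBIC))
a=cv2.imread('pics/ztop0.png');b=cv2.imread('pics/zscene0.png');cv2.imwrite('pics/zz.png',cv2.convertScaleAbs(np.hstack([a,b]),alpha=2.2,beta=15))
snap('wrist','wrist0')
```

```text
scene0 bask [ 0.595 -0.134  0.006]
scene0 h [ 0.515 -0.186  0.033]
scene0 box [0.288 0.556 0.069]
scene0 arm [ 0.099 -0.049  0.277]
scene0 fork [0.595 0.237 0.135]
scene0 base [0.613 0.205 0.025]
scene0 can [0.769 0.108 0.108]
scene0 jug [ 0.782 -0.053  0.105]
scene0 table [ 0.795 -0.395  0.185]
top0 bask [ 0.609 -0.151  0.007]
top0 hend [ 0.462 -0.199  0.032]
top0 hs [ 0.546 -0.17   0.033]
top0 hopper [0.602 0.385 0.512]
top0 head [0.592 0.25  0.297]
top0 fork [0.626 0.211 0.029]
top0 base [0.607 0.151 0.028]
top0 box [0.275 0.6   0.07 ]
top0 arm [0.137 0.308 0.582]
top0 table [ 0.496 -0.304  0.002]
handle 232 [ 0.50227767 -0.18297889  0.03433552] [ 0.45209607 -0.2085892   0.02446988] [ 0.56772085 -0.14791961  0.04449834]
((512.8359375, -180.27276611328125), (124.86687469482422, 25.4051513671875), 19.263723373413086)
bask 268 [ 0.58699194 -0.15252065  0.02763836] ((543.1114501953125, -165.78341674804688), 97.08311462402344)
```

View pics/zz.png

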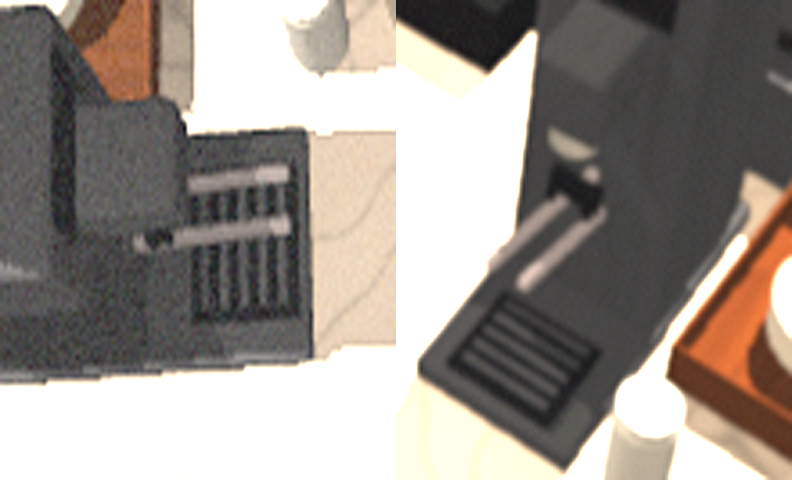

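The zoomed crop shows both prong ends, at top-view pixels of about (210,156) and (210,167). The dark pins sit near (172,170). Next I'll measure the prongs and the portafilter more precisely.

Run:
```python
from h import *
def ray(c,u,v,z):
    K=c['intrinsics'];V=c['view'];R=V[:3,:3];o=-R.T@V[:3,3]
    d=np.stack([(u-K[0,2])/K[0,0],(v-K[1,2])/K[1,1],np.ones_like(u)],-1)@R
    return o+d*((z-o[2])/d[...,2])[...,None]
for n,(a,b,e,f) in (('top0',(140,185,165,220)),('scene0',(130,170,310,360))):
    c=load(n);P=cloud(c);g=c['img'].max(2)
    r=np.zeros(g.shape,bool);r[a:b,e:f]=1
    m=r&(P[...,2]>.125)&(P[...,2]<.18)&(g>62)&(P[...,1]<.30)
    Q=P[m];print(n,len(Q),Q[:,1].min(),Q[:,1].max())
    # split prongs by connected comps
    k,l,s,ce=cv2.connectedComponentsWithStats(m.astype(np.uint8))
    for i in range(1,k):
        if s[i,4]>15:
            q=P[l==i];p=np.polyfit(q[:,1],q[:,0],1);pz=np.polyfit(q[:,1],q[:,2],1)
            print(s[i],ce[i].round(1),'x(y)',p.round(4),'x at .22',np.polyval(p,.22).round(4),'zslope',pz.round(3),'y',np.percentile(q[:,1],[1,50,99]).round(3))
# ends by ray
c=load('top0');print('ends',ray(c,np.array([210.5,211]),np.array([155.8,167.]),np.array([.161,.161])))
# base plate
P=cloud(c);m=(abs(P[...,2]-.025)<.012)&(c['img'].max(2)<75);m[:,:125]=0;m[:130]=0;m[:,225:]=0;m[205:]=0
Q=P[m];print('base',cv2.minAreaRect((Q[:,:2]*1000).astype(np.float32)),Q[:,1].min())
# portafilter: ray-cast mask
for n in('top0','scene0'):
    c=load(n);P=cloud(c);x,y,z=np.moveaxis(P,-1,0)
    g=c['img'].max(2)
    m=(x>.43)&(x<.67)&(y>-.25)&(y<-.09)
    h=(m&(g<60)&(z>.02)).astype(np.uint8)
    k,l,s,ce=cv2.connectedComponentsWithStats(h);i=1+np.argmax(s[1:,4]);v,u=np.nonzero(l==i)
    W=ray(c,u.astype(float),v.astype(float),np.full(len(u),.034 if n=='top0' else .03));print(n,'handle',len(u),cv2.minAreaRect((W[:,:2]*1000).astype(np.float32)),W.mean(0))
    rim=m&(z>.027)&(z<.045)&(g>=60);v,u=np.nonzero(rim);W=P[rim];print('rim',len(u),W.mean(0),cv2.minAreaRect((W[:,:2]*1000).astype(np.float32)))
a=load('top0')['img'][145:220,280:335];b=load('scene0')['img'][225:275,195:275]
cv2.imwrite('pics/pf.png',np.hstack([cv2.resize(a,(352,480),interpolation=2),cv2.resize(b,(448,480),interpolation=2)]))
```

```text
top0 92 0.14601986873526163 0.27857858936270996
[193 155  17   3  38] [202.3 156.1] x(y) [0.0497 0.6168] x at .22 0.6277 zslope [-0.219  0.193] y [0.146 0.166 0.198]
[199 165  11   4  26] [205.1 166.6] x(y) [0.0731 0.5799] x at .22 0.5959 zslope [-0.176  0.185] y [0.147 0.157 0.178]
scene0 169 0.13967509591457633 0.29538438978634907
[316 140  25  18  83] [326.4 148.9] x(y) [-0.0024  0.593 ] x at .22 0.5924 zslope [-0.184  0.186] y [0.141 0.189 0.26 ]
[327 146  22  16  79] [336.3 154. ] x(y) [-0.0166  0.6295] x at .22 0.6259 zslope [-0.197  0.188] y [0.144 0.186 0.254]
ends [[0.62404406 0.14191338 0.161     ]
 [0.58896742 0.14064356 0.161     ]]
base ((631.0624389648438, 279.77496337890625), (320.383056640625, 245.97264099121094), 86.44635009765625) 0.1122683859201338
top0 handle 230 ((501.7991943359375, -183.2420196533203), (101.8715591430664, 24.81354522705078), 19.553300857543945) [ 0.50175492 -0.18331179  0.034     ]
rim 178 [ 0.58942225 -0.15112632  0.03257227] ((544.783447265625, -148.3201904296875), (185.67568969726562, 97.74785614013672), 0.583575963973999)
scene0 handle 306 ((506.4059753417969, -187.15472412109375), (101.21926879882812, 29.59564971923828), 19.548307418823242) [ 0.50678035 -0.18686574  0.03      ]
rim 294 [ 0.58132529 -0.15752509  0.03238853] ((545.09765625, -154.08663940429688), (189.83843994140625, 100.7262191772461), 6.222920894622803)
```

View pics/pf.png

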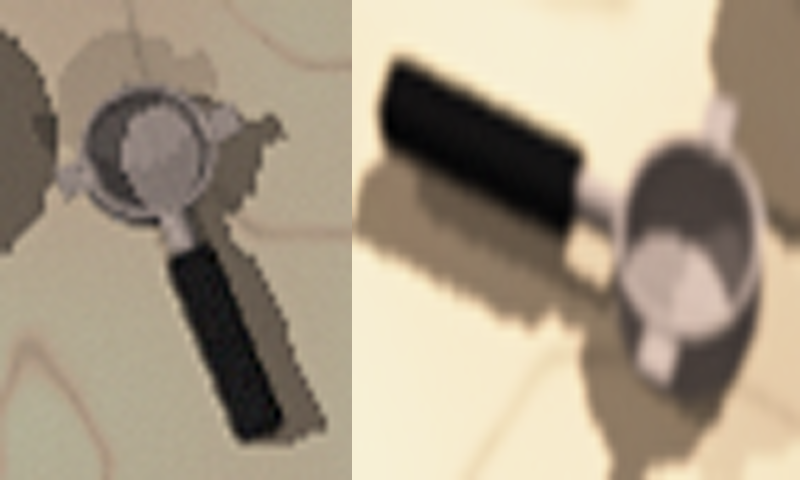

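Zoomed, the portafilter's handle is clear, running up-left in the scene view, with its centre at about (0.503,-0.184) and yaw 0.34. The prong ends are at about (0.607,0.141). I'm moving over the handle now.

```bash
cat >> h.py <<'E'
from scipy.spatial.transform import Rotation as Ro
def pose(): o=ctrl.get_obs(); return np.array(o['ee_pos']),Ro.from_euler('xyz',o['eef_rot'])
def delta(p,R,pinch=True):
    """tool-frame shift (units, valid at present axes) & turn to put the grasp point (or TCP) at p with rotation R"""
    p0,R0=pose(); p=np.array(p)-(R.apply([0,0,ctrl.pinch_z]) if pinch else 0)
    t=(R0.inv()*R).as_rotvec(degrees=True)/10
    print('shift now-axes',(R0.inv().apply(p-p0)/.03).round(3),'shift new-axes',(R.inv().apply(p-p0)/.03).round(3),'turn',t.round(3))
def tool(yaw,lean): # tool x along yaw, fingers leaning forward by lean
    return Ro.from_euler('z',yaw)*Ro.from_euler('x',np.pi)*Ro.from_euler('y',lean)
E
python3 -m inch '1 -.92 -.936 -.3 0 0 0;1 -.92 -.936 -.3 0 0 0;1 -.92 -.936 -.3 0 0 0;1 -.92 -.936 -.3 0 0 0;1 -.92 -.936 -.3 0 0 0;1 -.92 -.936 -.3 0 0 0;1 -.92 -.936 -.3 0 0 0;1 -.92 -.936 -.3 0 0 0;1 -.92 -.936 -.3 0 0 0;1 -.92 -.936 -.3 0 0 0' 60
python3 -m inch '1 -.92 -.936 0 0 0 0;1 -.92 -.936 0 0 0 0;1 -.92 -.936 0 0 0 0;1 -.92 -.936 0 0 0 0;1 -.92 -.936 0 0 0 0;1 -.92 -.936 0 0 0 0;1 -.92 -.936 0 0 0 0;1 -.92 -.936 0 0 0 0;1 -.92 -.936 0 0 0 0;1 -.92 -.936 0 0 0 0'
python3 -m inch '1 0 0 0 0 0 1;1 0 0 0 0 0 1;1 0 0 0 0 0 1;1 0 0 0 0 0 1;1 0 0 0 0 0 1;1 0 0 0 0 0 1;1 0 0 0 0 0 1;1 0 0 0 0 0 1;1 0 0 0 0 0 1;1 0 0 0 0 0 1'
python3 - <<'E'
from h import *
print(ctrl.get_obs()['qpos'].round(3))
delta([.524,-.1765,.026],tool(.341,.2))
E
```

```text
time_s: 1.4
ee_pos: [0.344, 0.1734, 0.2557]
eef_rot: [3.142, 0.0, 2.839]
force: [0.9, 0.8, 0.1]
grip_width: 0.0938
grip_force: 0.0
time_s: 2.65
ee_pos: [0.5238, -0.1769, 0.2552]
eef_rot: [3.142, -0.0, 2.839]
force: [0.3, -1.3, 0.2]
grip_width: 0.0942
grip_force: 0.0
time_s: 3.9
ee_pos: [0.5233, -0.1756, 0.2552]
eef_rot: [-3.141, 0.0, 1.088]
force: [-0.2, 0.5, -0.1]
grip_width: 0.0939
grip_force: 0.0
[-0.39   0.254  1.373 -0.     1.515  0.093]
shift now-axes [0.077 0.122 8.253] shift new-axes [-1.506  0.034  8.116] turn [-0.431  1.094  4.264]
```

```bash
python3 -m inch '1 0 0 0.6 0 0 1;1 0 0 .6 0 0 1;1 0 0 .6 0 0 1;1 0 0 .6 0 0 1;1 0 0 0 0 0 0.28;1 0 0 0 0 .573 0;1 0 0 0 0 .573 0;1 0 0 0 0 0 0'
python3 - <<'E'
from h import *
delta([.524,-.1765,.026],tool(.341,.2))
c=snap('wrist','w1');P=cloud(c);g=c['img'].max(2);x,y,z=np.moveaxis(P,-1,0)
m=(x>.4)&(x<.66)&(y>-.27)&(y<-.07)
h=(m&(g<60)&(z>.015)&(z<.06)).astype(np.uint8)
k,l,s,ce=cv2.connectedComponentsWithStats(h);i=1+np.argmax(s[1:,4]);Q=P[l==i];print(s[i],ce[i],Q.mean(0))
T=Q[Q[:,2]>.028];print(cv2.minAreaRect((T[:,:2]*1000).astype(np.float32)),np.median(T[:,2]))
E
```

```text
time_s: 4.9
ee_pos: [0.5225, -0.1761, 0.1835]
eef_rot: [-3.141, -0.2, 0.345]
force: [0.9, -0.7, 0.1]
grip_width: 0.0937
grip_force: 0.0
shift now-axes [-0.999  0.03   5.78 ] shift new-axes [-1.002  0.028  5.779] turn [-0.006  0.002  0.022]
[ 247  168   21   84 1623] [257.00123229 210.51632779] [ 0.50491934 -0.18318388  0.03534474]
((505.78021240234375, -182.93368530273438), (103.70726013183594, 25.15554428100586), 19.664335250854492) 0.03562241225452553
```

View pics/w1.png

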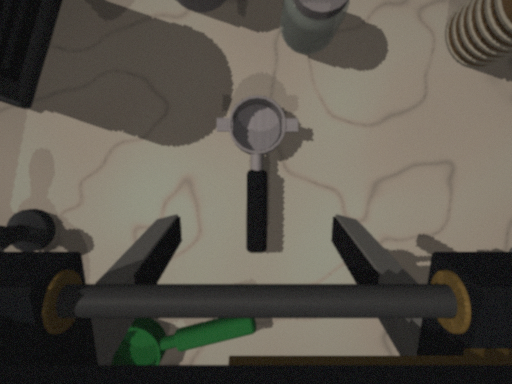

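The wrist view shows the black handle at about (257,210), centred between the open fingers, with the basket at (258,125). It matches the estimate, so I'm going down to grasp.

```bash
python3 -m inch '1 -.15 .03 .8 0 0 0;1 -.15 0 .8 0 0 0;1 -.15 0 .8 0 0 0;1 -.15 0 .8 0 0 0;1 -.15 0 .8 0 0 0;1 -.15 0 .8 0 0 0;1 0 0 .5 0 0 0;1 0 0 .5 0 0 0;1 0 0 0 0 0 0'
python3 -m inch '-1 0 0 0 0 0 0;-1 0 0 0 0 0 0;-1 0 0 0 0 0 0;-1 0 0 0 0 0 0;-1 0 0 0 0 0 0;-1 0 0 0 0 0 0;-1 0 0 0 0 0 0;-1 0 0 0 0 0 0' 60
python3 - <<'E'
from h import *
delta([.5267,-.1756,.026],tool(.343,.2))
E
```

```text
time_s: 6.08
ee_pos: [0.5313, -0.1734, 0.0067]
eef_rot: [-3.14, -0.199, 0.347]
force: [-0.6, 0.2, -0.4]
grip_width: 0.094
grip_force: 0.0
time_s: 7.08
ee_pos: [0.5314, -0.1738, 0.0075]
eef_rot: [-3.142, -0.2, 0.346]
force: [-0.9, -0.2, 0.2]
grip_width: 0.0171
grip_force: 0.0
shift now-axes [-0.041  0.005 -0.01 ] shift new-axes [-0.041  0.005 -0.01 ] turn [-0.004  0.     0.019]
```

Run:
```python
from h import *
o=ctrl.get_obs();print(o['grip_width'],o['grip_force'],o['time_s'])
a=snap('wrist','w2');b=snap('scene','s2')
cv2.imwrite('pics/v2.png',np.hstack([cv2.resize(a['img'],(440,330)),cv2.resize(b['img'][170:300,160:300],(355,330),interpolation=2)]))
```

```text
0.017114042491709065 0.0 7.075
```

View pics/v2.png

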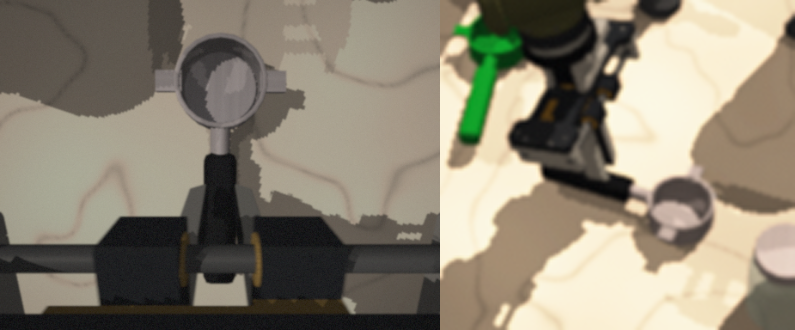

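Both fingers look to be against the handle, with the basket still straight ahead. The 17 mm opening reading is odd, so I'll let time pass and read it again.

```bash
python3 -m inch '-1 0 0 0 0 0 0;-1 0 0 0 0 0 0;-1 0 0 0 0 0 0;-1 0 0 0 0 0 0' 60;python3 -m inch '-1 0 0 -.5 0 0 0;-1 0 0 -.5 0 0 0;-1 0 0 0 0 0 0' 60
```

```text
time_s: 7.68
ee_pos: [0.5314, -0.1738, 0.0075]
eef_rot: [-3.142, -0.2, 0.346]
force: [0.4, -0.3, 0.1]
grip_width: 0.0005
grip_force: 0.0
time_s: 8.05
ee_pos: [0.5264, -0.1764, 0.0388]
eef_rot: [3.139, -0.202, 0.347]
force: [-0.5, -0.5, -0.3]
grip_width: 0.0005
grip_force: 0.0
```

Run:
```python
from h import *
a=snap('wrist','w3');b=snap('scene','s3')
cv2.imwrite('pics/v3.png',np.hstack([cv2.resize(a['img'],(440,330)),cv2.resize(b['img'][170:300,160:300],(355,330),interpolation=2)]))
for t in ('w1','w2','w3'):
    c=load(t);P=cloud(c);g=c['img'].max(2);x,y,z=np.moveaxis(P,-1,0)
    h=(x>.4)&(x<.66)&(y>-.27)&(y<-.07)&(g<60)&(z>.015)&(z<.05)
    Q=P[h];print(t,len(Q),Q.mean(0),cv2.minAreaRect((Q[:,:2]*1000).astype(np.float32)))
```

```text
w1 1759 [ 0.5138493 -0.1793316  0.034465 ] ((543.097412109375, -159.94613647460938), (189.1836700439453, 45.88157653808594), 18.17604637145996)
w2 4682 [ 0.53471857 -0.17046374  0.03370596] ((547.5924072265625, -170.55711364746094), (188.51168823242188, 53.53419494628906), 26.703027725219727)
w3 2080 [ 0.56366021 -0.15990621  0.03200124] ((574.7861328125, -149.10235595703125), (124.03817749023438, 51.927181243896484), 14.760115623474121)
```

View pics/v3.png

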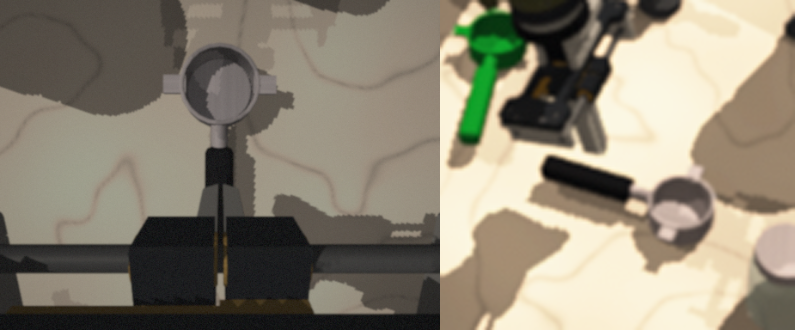

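The fingers shut above the handle. In the scene crop the tips are at about (600,152), while the reported TCP projects to about (606,176). I'll locate the tips by depth.

Run:
```python
from h import *
p,R=pose();print(p,R.as_matrix().round(3))
for n in('w3','s3'):
    c=load(n);P=cloud(c);T=R.inv().apply((P-p).reshape(-1,3)).reshape(P.shape)
    m=(np.abs(T[...,0])<.03)&(np.abs(T[...,1])<.05)&(T[...,2]<.03)&(T[...,2]>-.09)&(P[...,2]>.045)
    Q=T[m];print(n,len(Q));
    for a in np.arange(-.09,.03,.01):
        q=Q[(Q[:,2]>=a)&(Q[:,2]<a+.01)]
        if len(q): print(round(a,3),len(q),q.min(0).round(3),q.max(0).round(3))
    V=c['view'];q=V[:3,:3]@p+V[:3,3];k=c['intrinsics']@q;print('tcp px',k[:2]/k[2],q[2], 'range there',c['range_z'][int(k[1]/k[2]),int(k[0]/k[2])])
print(c['range_z'][225:245,220:232:2].round(3))
```

```text
[ 0.52580624 -0.17588272  0.03727109] [[ 0.922  0.339  0.187]
 [ 0.333 -0.941  0.067]
 [ 0.199  0.    -0.98 ]]
w3 1455
-0.09 454 [ 0.008 -0.012 -0.09 ] [ 0.011  0.013 -0.08 ]
-0.08 353 [ 0.008 -0.012 -0.08 ] [ 0.011  0.013 -0.07 ]
-0.07 303 [ 0.008 -0.012 -0.07 ] [ 0.011  0.012 -0.06 ]
-0.06 251 [ 0.008 -0.012 -0.06 ] [ 0.01   0.013 -0.05 ]
-0.05 94 [ 0.008 -0.009 -0.05 ] [ 0.01   0.01  -0.043]
tcp px [255.88917326 208.77607932] 0.23232579242205886 range there 0.23329116
s3 129
-0.09 29 [-0.008 -0.013 -0.09 ] [ 0.008  0.016 -0.08 ]
-0.08 33 [-0.012 -0.01  -0.08 ] [ 0.01   0.016 -0.07 ]
-0.07 28 [-0.011 -0.014 -0.069] [ 0.01   0.017 -0.06 ]
-0.06 28 [-0.009 -0.012 -0.06 ] [ 0.01   0.014 -0.05 ]
-0.05 11 [ 0.004 -0.011 -0.049] [ 0.009  0.011 -0.042]
tcp px [225.40942209 239.71792218] 1.3364821071701234 range there 1.341144
[[1.276 1.29  1.298 1.42  1.414 1.421]
 [1.282 1.29  1.298 1.424 1.422 1.415]
 [1.276 1.29  1.3   1.417 1.415 1.418]
 [1.284 1.287 1.302 1.413 1.41  1.409]
 [0.    1.29  1.304 1.407 1.406 1.411]
 [1.292 1.29  1.303 1.413 1.403 1.407]
 [1.408 1.295 1.302 1.402 1.406 1.406]
 [1.401 1.407 1.406 1.402 1.399 1.4  ]
 [1.397 1.398 1.402 1.405 1.394 1.402]
 [1.394 1.39  1.407 1.394 1.402 1.392]
 [1.394 1.399 1.394 1.393 1.39  1.399]
 [1.351 1.388 1.385 1.397 1.389 1.392]
 [1.349 1.346 1.344 1.382 1.388 1.39 ]
 [1.344 1.342 1.342 1.343 1.348 1.394]
 [1.338 1.345 1.343 1.339 1.34  1.345]
 [1.334 1.341 1.337 1.337 1.34  1.338]
 [1.336 1.338 1.336 1.342 1.334 1.336]
 [1.333 1.335 1.334 1.335 1.331 1.336]
 [1.338 1.331 1.333 1.331 1.327 1.332]
 [1.334 1.34  1.333 1.329 1.327 1.335]]
```

Both cameras put the real fingertips about 42 mm short of the reported TCP along tool z, so the grasp point sits at tool z ≈ -0.061. I'll correct for that, reopen and go down further.

```bash
sed -i 's/^def pose/PZ=-.061\ndef pose/; s/ctrl.pinch_z\]/PZ]/' h.py
python3 -m inch '1 0 0 0 0 0 0;1 0 0 0 0 0 0;1 0 0 0 0 0 0;1 0 0 0 0 0 0;1 0 0 0 0 0 0;1 0 0 0 0 0 0;1 0 0 0 0 0 0;1 0 0 0 0 0 0;1 0 0 0 0 0 0;1 0 0 0 0 0 0'
python3 - <<'E'
from h import *
delta([.5267,-.1756,.026],tool(.343,.2))
E
```

```text
time_s: 9.4
ee_pos: [0.5257, -0.1758, 0.037]
eef_rot: [-3.142, -0.2, 0.346]
force: [-0.7, -1.1, 0.5]
grip_width: 0.0932
grip_force: 0.0
shift now-axes [-0.041  0.007  2.397] shift new-axes [-0.041  0.005  2.397] turn [-0.004 -0.     0.019]
```

```bash
python3 -m inch '1 0 0 .5 0 0 0;1 0 0 .5 0 0 0;1 0 0 .5 0 0 0;1 0 0 .3 0 0 0;1 0 0 .2 0 0 0;1 0 0 .2 0 0 0;1 0 0 .15 0 0 0;1 0 0 0 0 0 0'
python3 -m inch '-1 0 0 0 0 0 0;-1 0 0 0 0 0 0;-1 0 0 0 0 0 0;-1 0 0 0 0 0 0;-1 0 0 0 0 0 0;-1 0 0 0 0 0 0;-1 0 0 0 0 0 0;-1 0 0 0 0 0 0;-1 0 0 0 0 0 0;-1 0 0 0 0 0 0' 60
```

```text
time_s: 10.4
ee_pos: [0.5389, -0.171, -0.0323]
eef_rot: [-3.141, -0.2, 0.346]
force: [0.3, 0.6, 1.0]
grip_width: 0.0941
grip_force: 0.0
time_s: 11.65
ee_pos: [0.5389, -0.1711, -0.0321]
eef_rot: [3.142, -0.2, 0.346]
force: [0.2, -0.0, 0.5]
grip_width: 0.0254
grip_force: 60.0
```

```bash
python3 -m inch '-1 .1 0 -.49 0 0 0;-1 .1 0 -.49 0 0 0;-1 .2 0 -.98 0 0 0;-1 .2 0 -.98 0 0 0;-1 .2 0 -.98 0 0 0;-1 .2 0 -.98 0 0 0;-1 .2 0 -.98 0 0 0;-1 .2 0 -.98 0 0 0;-1 .2 0 -.98 0 0 0;-1 0 0 0 0 0 0'
python3 - <<'E'
from h import *
a=snap('wrist','w4');b=snap('scene','s4');t=load('top0')
# pf pose in tool frame via wrist: handle top + basket
p,R=pose();P=cloud(a);T=R.inv().apply((P-p).reshape(-1,3)).reshape(P.shape)
print(p)
def ray(c,u,v,z):
    K=c['intrinsics'];V=c['view'];Q=V[:3,:3];o=-Q.T@V[:3,3]
    d=np.array([(u-K[0,2])/K[0,0],(v-K[1,2])/K[1,1],1])@Q
    return o+d*((z-o[2])/d[2])
for z in (214.7,146.7),(215.3,170),(216.7,193.3): print('base front',ray(t,*z,.022).round(4))
cv2.imwrite('pics/v4.png',np.hstack([cv2.resize(a['img'],(440,330)),cv2.resize(b['img'][100:290,150:340],(355,330),interpolation=2)]))
E
```

```text
time_s: 12.9
ee_pos: [0.5397, -0.1712, 0.2105]
eef_rot: [3.138, -0.203, 0.347]
force: [0.6, -0.4, -6.0]
grip_width: 0.0257
grip_force: 60.0
[ 0.53862099 -0.17072781  0.20705833]
base front [0.6889 0.1454 0.022 ]
base front [0.6083 0.1441 0.022 ]
base front [0.529  0.1402 0.022 ]
```

View pics/v4.png

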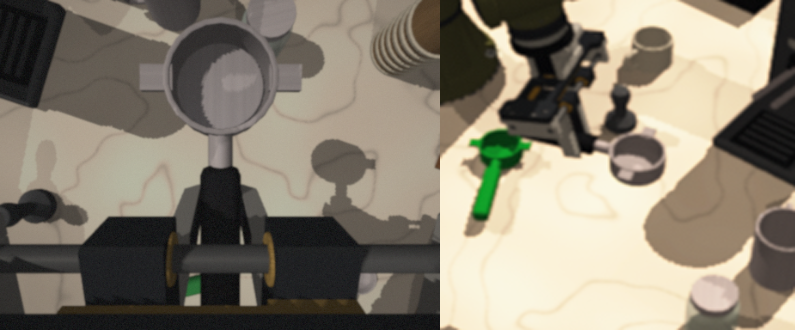

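The portafilter is held and clear of the counter, with the basket ahead at crop pixel (220,75). Next I'll measure how it sits in the hand and refine the fork pose.

```bash
cat >> h.py <<'E'
def inhand(tag):
    a=load(tag) if isinstance(tag,str) else tag
    p,R=pose();P=cloud(a);T=R.inv().apply((P-p).reshape(-1,3)).reshape(P.shape)
    B=Ro.from_euler('y',-.2)   # nominal pf axes: pf_x=(c,0,s), pf_z=(s,0,-c), pf_y=-tool y
    M=np.array([[np.cos(.2),0,np.sin(.2)],[0,-1,0],[np.sin(.2),0,-np.cos(.2)]])
    N=(T-np.array([0,0,PZ]))@M.T     # relative to grasp point, pf axes nominal; expect basket at (.085,0,-.026+...)
    return N,a['img']
E
python3 - <<'E'
from h import *
N,im=inhand('w4');x,y,z=np.moveaxis(N,-1,0)
m=(x>.03)&(x<.14)&(abs(y)<.045)&(z>0)&(z<.03)
Q=N[m];A=np.c_[Q[:,0],Q[:,1],np.ones(len(Q))]
for _ in range(4):
    s,*_r=np.linalg.lstsq(A,Q[:,2],rcond=None);e=Q[:,2]-A@s;k=abs(e)<max(.002,2*e.std());A,Q=A[k],Q[k]
print('rim plane slope x,y,z0',s.round(4),len(Q),'z at .085',(s@[.085,0,1]).round(4))
r=Q;print('rim circle',cv2.minEnclosingCircle((r[:,:2]*1000).astype(np.float32)), 'neck-free far edge x',np.percentile(r[abs(r[:,1])<.01][:,0],[1,99]))
h=(im.max(2)<60)&(x>-.0)&(x<.06)&(abs(y)<.02)&(z>.003)&(z<.02)
H=N[h&(x>.012)&(x<.028)];print('handle top z',len(H),np.median(H[:,2]),np.polyfit(H[:,0],H[:,2],1))
ne=(abs(y)<.02)&(x>.035)&(x<.048)&(z>-.02)&(z<.02);print('neck y',np.median(y[ne]),np.median(z[ne]),ne.sum())
# fork
def rayplane(c,uv,p0,n):
    K=c['intrinsics'];V=c['view'];Q=V[:3,:3];o=-Q.T@V[:3,3]
    d=np.c_[(uv[:,0]-K[0,2])/K[0,0],(uv[:,1]-K[1,2])/K[1,1],np.ones(len(uv))]@Q
    return o+d*(((p0-o)@n)/(d@n))[:,None]
th=1.6;n=np.array([np.cos(th)*np.sin(.2),np.sin(th)*np.sin(.2),np.cos(.2)])
p0=np.array([.6065,.1415,.161])
for nme,(a,b,e,f) in (('top0',(140,185,165,220)),('scene0',(130,170,310,360))):
    c=load(nme);P=cloud(c);g=c['img'].max(2)
    m=np.zeros(g.shape,bool);m[a:b,e:f]=1
    m&=(P[...,2]>.125)&(P[...,2]<.18)&(g>62)&(P[...,1]<.25)
    k,l,s,ce=cv2.connectedComponentsWithStats(m.astype(np.uint8))
    for i in range(1,k):
        if s[i,4]>15:
            v,u=np.nonzero(l==i);W=rayplane(c,np.c_[u,v].astype(float),p0,n)
            d=cv2.fitLine(W[:,:2].astype(np.float32),cv2.DIST_L2,0,0,0).ravel();d*=np.sign(d[1])
            print(nme,'yaw',np.arctan2(d[1],d[0]).round(3),'x@y=.19',(d[2]+(.19-d[3])*d[0]/d[1]).round(4),'ymin',np.sort(W[:,1])[:5].round(4))
E
```

```text
rim plane slope x,y,z0 [ 0.0098 -0.0053  0.0087] 5140 z at .085 0.0095
rim circle ((76.80198669433594, 0.07713781297206879), 46.885379791259766) neck-free far edge x [0.03038174 0.11828165]
handle top z 1277 0.011129548482013068 [-0.0895989   0.01254261]
neck y -6.423011284842414e-05 0.0076567495909669655 678
top0 yaw 1.523 x@y=.19 0.6262 ymin [0.1466 0.1466 0.1467 0.1498 0.1498]
top0 yaw 1.485 x@y=.19 0.5942 ymin [0.1469 0.1469 0.1469 0.1469 0.15  ]
scene0 yaw 1.592 x@y=.19 -0.6008 ymin [0.1345 0.1365 0.1367 0.1387 0.1407]
scene0 yaw 1.595 x@y=.19 -0.636 ymin [0.1397 0.1419 0.1439 0.1441 0.1461]
```

```bash
cat >> h.py <<'E'
M=np.array([[np.cos(.2),0,np.sin(.2)],[0,-1,0],[np.sin(.2),0,-np.cos(.2)]])
FO=np.array([.609,.2445,.14]);FY=1.59;BX=.083;BZ=.0245
def place(xf,h,yf=0):
    Rf=Ro.from_euler('z',FY)*Ro.from_euler('y',.2)
    delta(FO+Rf.apply([xf-BX,yf,h+BZ]),Rf*Ro.from_matrix(M))
E
python3 -m inch '-1 0 0 0 0 -.573 0;-1 0 0 0 0 -.573 0;-1 0 0 0 0 0 -.9;-1 0 0 0 0 0 -.9;-1 0 0 0 0 0 -.9;-1 0 0 0 0 0 -.9;-1 0 0 0 0 0 -.9;-1 0 0 0 0 0 -.9;-1 0 0 0 0 0 -.9;-1 0 0 0 0 0 -.85' 60
python3 - <<'E'
from h import *
place(-.14,.05)
print(pose()[0])
E
```

```text
time_s: 14.25
ee_pos: [0.5388, -0.1707, 0.2062]
eef_rot: [-3.14, -0.001, 1.599]
force: [0.8, 0.8, -5.4]
grip_width: 0.0255
grip_force: 60.0
shift now-axes [6.977 2.674 0.329] shift new-axes [7.002 2.607 0.328] turn [-0.012 -0.005  0.054]
[ 0.5387654  -0.17073924  0.20615903]
```

```bash
python3 -m inch '-1 .78 .3 0 0 0 0;-1 .78 .3 0 0 0 0;-1 .78 .3 0 0 0 0;-1 .78 .3 0 0 0 0;-1 .78 .3 0 0 0 0;-1 .78 .3 0 0 0 0;-1 .78 .3 0 0 0 0;-1 .78 .3 0 0 0 0;-1 .76 .22 0 0 0 0;-1 0 0 0 0 0 0'
python3 - <<'E'
from h import *
place(-.14,.05)
c=snap('wrist','w5');b=snap('scene','s5')
cv2.imwrite('pics/v5.png',np.hstack([cv2.resize(c['img'],(440,330)),cv2.resize(b['img'][90:230,250:390],(355,330),interpolation=2)]))
P=cloud(c);g=c['img'].max(2);x,y,z=np.moveaxis(P,-1,0)
m=(z>.12)&(z<.175)&(abs(x-.609)<.04)&(y>.125)&(y<.25)
k,l,s,ce=cv2.connectedComponentsWithStats(m.astype(np.uint8))
for i in range(1,k):
    if s[i,4]>30:
        q=P[l==i];print(s[i],np.polyfit(q[:,1],q[:,0],1).round(4),'med',np.median(q,0).round(4),'y',np.percentile(q[:,1],[1,99]).round(4),'x',np.percentile(q[:,0],[3,97]).round(4),np.polyfit(q[:,1],q[:,2],1).round(3),g[l==i].mean())
E
```

```text
time_s: 15.5
ee_pos: [0.6125, 0.0422, 0.206]
eef_rot: [-3.139, -0.0, 1.596]
force: [-0.3, -0.3, -5.4]
grip_width: 0.0251
grip_force: 60.0
shift now-axes [-0.046  0.014  0.322] shift new-axes [-0.046  0.014  0.322] turn [-0.015 -0.001  0.036]
[231   0  13  26 309] [0.041  0.5848] med [0.5927 0.191  0.1525] y [0.1813 0.1998] x [0.5878 0.5975] [-0.21   0.193] 64.7831715210356
[273   0  13  27 312] [-0.0596  0.6381] med [0.6267 0.1918 0.1525] y [0.1812 0.2007] x [0.6218 0.6315] [-0.235  0.198] 64.26282051282051
```

View pics/v5.png

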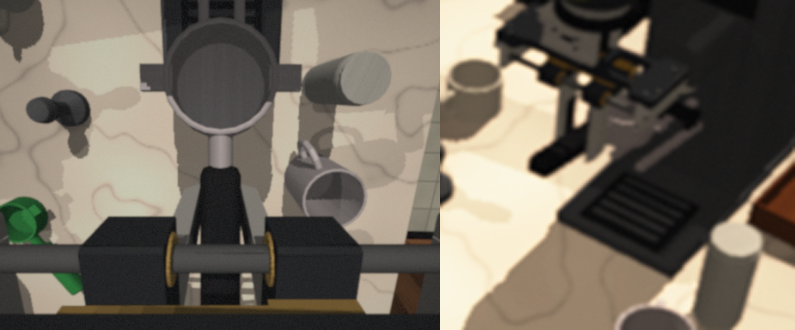

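The wrist view shows the basket lined up over the drip tray. Depth gives the prongs at x=.5927 and .6267 for y=.191. I'm going over the prongs at 20 mm height.

```bash
sed -i 's/FO=np.array(\[.609,/FO=np.array([.6087,/' h.py
python3 - <<'E'
from h import *
place(-.14,.025);place(-.055,.025);place(-.055,0)
c=load('w5');V=c['view'];p,R=pose();print('cam in tool',R.inv().apply(-V[:3,:3].T@V[:3,3]-p).round(3))
N,im=inhand('w5');x,y,z=np.moveaxis(N,-1,0)
m=(x>.055)&(x<.14)&(abs(y)<.037)&(z>.003)&(z<.02)
Q=N[m];A=np.c_[Q[:,0],Q[:,1],np.ones(len(Q))]
for _ in range(5):
    s,*_r=np.linalg.lstsq(A,Q[:,2],rcond=None);e=Q[:,2]-A@s;k=abs(e)<max(.0015,2*e.std());A,Q=A[k],Q[k]
print(s.round(4),len(Q),(s@[.083,0,1]).round(4),np.percentile(Q[:,:2],[1,99],axis=0))
E
```

```text
shift now-axes [-0.158  0.007  1.161] shift new-axes [-0.158  0.006  1.161] turn [-0.01   0.001  0.027]
shift now-axes [2.619 0.021 1.723] shift new-axes [2.619 0.006 1.724] turn [-0.01   0.001  0.027]
shift now-axes [2.454 0.022 2.54 ] shift new-axes [2.453 0.006 2.541] turn [-0.01   0.001  0.027]
cam in tool [ 0.072  0.    -0.22 ]
[-0.0062  0.002   0.0068] 2830 0.0062 [[ 0.05522877 -0.0362471 ]
 [ 0.11921083  0.03638996]]
```

```bash
python3 -m inch '-1 -.08 0 .4 0 0 .03;-1 -.08 0 .4 0 0 0;-1 0 0 .36 0 0 0;-1 .5 0 .1 0 0 0;-1 .5 0 .1 0 0 0;-1 .5 0 .1 0 0 0;-1 .5 0 .1 0 0 0;-1 .5 0 .1 0 0 0;-1 .28 0 .06 0 0 0;-1 0 0 0 0 0 0'
python3 - <<'E'
from h import *
place(-.055,0)
print(ctrl.get_obs()['force'])
E
python3 -m inch '-1 -.08 0 .3 0 0 0;-1 -.05 0 .25 0 0 0;-1 0 0 0 0 0 0'
```

```text
time_s: 16.85
ee_pos: [0.6113, 0.12, 0.1561]
eef_rot: [-3.141, 0.0, 1.59]
force: [-0.2, -0.1, -4.7]
grip_width: 0.0255
grip_force: 60.0
shift now-axes [-0.194 -0.008  0.857] shift new-axes [-0.194 -0.008  0.857] turn [-0.001  0.    -0.001]
[-0.16896003 -0.14352131 -4.66900153]
time_s: 17.23
ee_pos: [0.6111, 0.115, 0.1388]
eef_rot: [-3.14, 0.0, 1.588]
force: [0.7, 0.1, -5.2]
grip_width: 0.0256
grip_force: 60.0
```

Run:
```python
from h import *
place(-.055,0)
print(ctrl.get_obs()['force'])
c=snap('scene','s6');a=snap('wrist','w6')
cv2.imwrite('pics/v6.png',cv2.convertScaleAbs(np.hstack([cv2.resize(c['img'][100:200,280:390],(440,400),interpolation=2),cv2.resize(a['img'],(355,400))]),alpha=1.6))
```

```text
shift now-axes [-0.028  0.002  0.28 ] shift new-axes [-0.028  0.002  0.28 ] turn [-0.009  0.001 -0.009]
[ 0.67402297  0.07694259 -5.15324268]
```

View pics/v6.png

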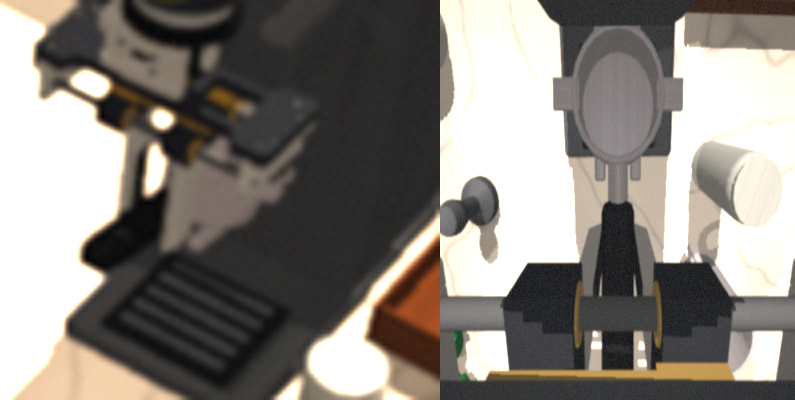

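The wrist view shows the two prong ends at (600,170) and (636,170), symmetric about the neck. I'm lowering until it touches.

```bash
python3 -m inch '-1 -.02 0 .1 0 0 0;-1 0 0 .06 0 0 0;-1 0 0 0 0 0 0';python3 -m inch '-1 0 0 .05 0 0 0;-1 0 0 0 0 0 0';python3 -m inch '-1 0 0 .05 0 0 0;-1 0 0 0 0 0 0';python3 -m inch '-1 0 0 .04 0 0 0;-1 0 0 0 0 0 0'
```

```text
time_s: 17.7
ee_pos: [0.6115, 0.115, 0.1351]
eef_rot: [3.141, -0.0, 1.589]
force: [0.5, 0.0, -5.1]
grip_width: 0.0255
grip_force: 60.0
time_s: 17.95
ee_pos: [0.6118, 0.115, 0.1344]
eef_rot: [3.14, -0.0, 1.589]
force: [-2.1, -2.3, 3.8]
grip_width: 0.0253
grip_force: 60.0
time_s: 18.2
ee_pos: [0.612, 0.1148, 0.134]
eef_rot: [3.139, -0.0, 1.589]
force: [-4.9, -3.7, 12.3]
grip_width: 0.0253
grip_force: 60.0
time_s: 18.45
ee_pos: [0.6123, 0.1146, 0.1335]
eef_rot: [3.138, -0.0, 1.589]
force: [-6.3, -5.6, 18.4]
grip_width: 0.0253
grip_force: 60.0
```

```bash
python3 -m inch '-1 0 0 -.09 0 0 0;-1 0 0 0 0 0 0'; python3 -m inch '0 0 0 0 0 0 0;0 0 0 0 0 0 0;0 0 0 0 0 0 0;0 0 0 0 0 0 0;0 0 0 0 0 0 0;0 0 0 0 0 0 0;0 0 0 0 0 0 0;0 0 0 0 0 0 0'
python3 - <<'E'
from h import *
c=snap('wrist','w7');P=cloud(c);Rf=Ro.from_euler('z',FY)*Ro.from_euler('y',.2)
F=Rf.inv().apply((P-FO).reshape(-1,3)).reshape(P.shape);x,y,z=np.moveaxis(F,-1,0);g=c['img'].max(2)
m=(x>-.09)&(x<.0)&(abs(y)<.037)&(z>.025)&(z<.042);Q=F[m];A=np.c_[Q[:,0],Q[:,1],np.ones(len(Q))]
for _ in range(5):
    s,*_r=np.linalg.lstsq(A,Q[:,2],rcond=None);e=Q[:,2]-A@s;k=abs(e)<max(.0015,2*e.std());A,Q=A[k],Q[k]
print('rim slope',s.round(4),'z',(s@[-.055,0,1]).round(4),'x range',np.percentile(Q[:,:2],[1,99],axis=0).round(4))
h=(g<60)&(x<-.105)&(x>-.25)&(abs(y)<.025)&(z>.02)&(z<.05)
q=F[h];print('handle',len(q),np.percentile(q,[1,50,99],axis=0).round(4),np.polyfit(q[:,0],q[:,1],1).round(4))
E
```

```text
time_s: 18.7
ee_pos: [0.6119, 0.1149, 0.1341]
eef_rot: [3.14, 0.0, 1.589]
force: [-2.3, -1.6, 5.2]
grip_width: 0.026
grip_force: 60.0
time_s: 19.7
ee_pos: [0.6115, 0.115, 0.1335]
eef_rot: [3.142, 0.0, 1.589]
force: [-0.1, -0.3, -0.0]
grip_width: 0.0472
grip_force: 0.0
rim slope [-0.005  -0.0006  0.0354] z 0.0357 x range [[-0.0896 -0.0363]
 [-0.0207  0.0363]]
handle 6377 [[-0.1962 -0.0238  0.0236]
 [-0.1421 -0.0004  0.0368]
 [-0.1114  0.0238  0.0474]] [0.0021 0.0001]
```

It rests by itself: the rim is flat to within 0.005, the basket centre is at fork x≈-0.0565, and the handle is straight. I'm retreating upward, shutting the fingers and going behind the handle end.

```bash
cat >> h.py <<'E'
def push(xf,zf=.012,yf=0):  # fingertip (front face) at fork (xf,zf)
    Rf=Ro.from_euler('z',FY)*Ro.from_euler('y',.2)
    delta(FO+Rf.apply([xf-.0095,yf,zf-.042]),Rf*Ro.from_euler('x',np.pi),False)
E
python3 -m inch '0 0 0 -.3 0 0 0;0 0 0 -.5 0 0 0;0 0 0 -.7 0 0 0;0 0 0 -.8 0 0 0;-1 -.8 0 -.4 0 -.573 0;-1 -.8 0 0 0 -.573 0;-1 -.8 0 0 0 0 0;-1 -.8 0 0 0 0 0;-1 -.8 0 0 0 0 0;-1 -.4 0 0 0 0 0'
python3 - <<'E'
from h import *
push(-.240)
E
```

```text
time_s: 21.0
ee_pos: [0.614, -0.0162, 0.235]
eef_rot: [3.14, 0.2, 1.588]
force: [-0.3, 0.1, 1.2]
grip_width: 0.0004
grip_force: 0.0
shift now-axes [ 0.83  -0.015  2.375] shift new-axes [ 0.83  -0.011  2.375] turn [ 0.006  0.    -0.012]
```

```bash
python3 -m inch '-1 .3 -.01 .7 0 0 0;-1 .3 0 .7 0 0 0;-1 .2 0 .7 0 0 0;-1 0 0 .27 0 0 0;-1 0 0 0 0 0 0'
python3 - <<'E'
from h import *
push(-.2165);push(-.18)
c=snap('wrist','w8');s=snap('scene','s8')
cv2.imwrite('pics/v8.png',cv2.convertScaleAbs(np.hstack([cv2.resize(s['img'][100:210,270:390],(440,400),interpolation=2),cv2.resize(c['img'],(355,400))]),alpha=1.6))
E
```

```text
time_s: 21.62
ee_pos: [0.6135, -0.0059, 0.1595]
eef_rot: [-3.142, 0.2, 1.589]
force: [-0.4, -0.4, 0.1]
grip_width: 0.0003
grip_force: 0.0
shift now-axes [ 0.776  0.    -0.022] shift new-axes [ 0.776  0.001 -0.022] turn [-0.001  0.    -0.005]
shift now-axes [ 1.993e+00 -1.000e-03 -2.200e-02] shift new-axes [ 1.993e+00  1.000e-03 -2.200e-02] turn [-0.001  0.    -0.005]
```

View pics/v8.png

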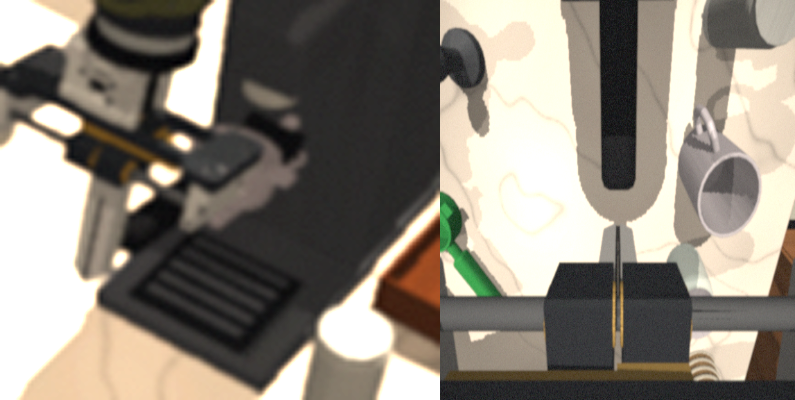

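The portafilter rests on the fork. The shut fingertips, at (618,230) in the wrist crop, are in line with the handle end at (618,185). I'm pushing slowly and watching the force.

```bash
python3 -m inch '-1 .25 0 0 0 0 0;-1 .25 0 0 0 0 0;-1 .15 0 0 0 0 0;-1 .08 0 0 0 0 0;-1 .08 0 0 0 0 0;-1 .08 0 0 0 0 0;-1 .08 0 0 0 0 0;-1 .08 0 0 0 0 0;-1 0 0 0 0 0 0'
python3 -m inch '-1 .06 0 0 0 0 0;-1 .06 0 0 0 0 0;-1 .06 0 0 0 0 0;-1 .06 0 0 0 0 0;-1 .06 0 0 0 0 0;-1 .06 0 0 0 0 0;-1 0 0 0 0 0 0'
```

```text
time_s: 22.85
ee_pos: [0.6129, 0.0253, 0.1528]
eef_rot: [-3.142, 0.2, 1.589]
force: [-0.8, -1.2, -0.1]
grip_width: 0.0003
grip_force: 0.2
time_s: 23.72
ee_pos: [0.6126, 0.0359, 0.1506]
eef_rot: [-3.141, 0.2, 1.589]
force: [-0.3, -1.7, 0.3]
grip_width: 0.0004
grip_force: 0.3
```

Run:
```python
from h import *
push(-.182); f=ctrl.get_obs()['force']; print(pose()[1].inv().apply(f))
```

```text
shift now-axes [ 0.502  0.003 -0.034] shift new-axes [ 0.502  0.003 -0.034] turn [-0.001 -0.002 -0.004]
[-1.68737792 -0.34248833  0.06957215]
```

```bash
python3 -m inch '-1 .06 0 0 0 0 0;-1 .06 0 0 0 0 0;-1 0 0 0 0 0 0';python3 -m inch '-1 .06 0 0 0 0 0;-1 .06 0 0 0 0 0;-1 0 0 0 0 0 0';python3 -m inch '-1 .06 0 0 0 0 0;-1 .06 0 0 0 0 0;-1 0 0 0 0 0 0';python3 -m inch '-1 .05 0 0 0 0 0;-1 .05 0 0 0 0 0;-1 0 0 0 0 0 0'
python3 - <<'E'
from h import *
push(-.182); f=ctrl.get_obs()['force']; print(pose()[1].inv().apply(f))
E
```

```text
time_s: 24.1
ee_pos: [0.6126, 0.0394, 0.15]
eef_rot: [-3.142, 0.2, 1.589]
force: [0.3, -1.0, 0.3]
grip_width: 0.0008
grip_force: 0.5
time_s: 24.48
ee_pos: [0.6125, 0.0427, 0.1493]
eef_rot: [3.142, 0.2, 1.589]
force: [-0.1, -3.1, 0.7]
grip_width: 0.0007
grip_force: 1.7
time_s: 24.85
ee_pos: [0.6125, 0.046, 0.1486]
eef_rot: [3.142, 0.2, 1.589]
force: [0.5, -4.7, 1.2]
grip_width: 0.0004
grip_force: 2.4
time_s: 25.22
ee_pos: [0.6124, 0.0488, 0.1481]
eef_rot: [-3.142, 0.201, 1.589]
force: [0.2, -5.9, 1.7]
grip_width: 0.0007
grip_force: 2.9
shift now-axes [ 0.064  0.001 -0.033] shift new-axes [ 0.064  0.001 -0.033] turn [-0.001  0.003 -0.006]
[-6.09048899  0.05598004 -0.46254037]
```

```bash
python3 -m inch '-1 .05 0 0 0 0 0;-1 .05 0 0 0 0 0;-1 0 0 0 0 0 0';python3 -m inch '-1 .05 0 0 0 0 0;-1 0 0 0 0 0 0';python3 -m inch '-1 .04 0 0 0 0 0;-1 0 0 0 0 0 0'
```

```text
time_s: 25.6
ee_pos: [0.6124, 0.0516, 0.1475]
eef_rot: [-3.142, 0.201, 1.589]
force: [-0.8, -5.6, 1.1]
grip_width: 0.0004
grip_force: 3.3
time_s: 25.85
ee_pos: [0.6123, 0.053, 0.1472]
eef_rot: [-3.142, 0.201, 1.589]
force: [0.3, -7.6, 2.0]
grip_width: 0.0007
grip_force: 3.6
time_s: 26.1
ee_pos: [0.6123, 0.0541, 0.147]
eef_rot: [3.142, 0.201, 1.589]
force: [0.2, -7.8, 1.7]
grip_width: 0.0008
grip_force: 3.9
```

```bash
python3 -m inch '-1 .04 0 0 0 0 0;-1 0 0 0 0 0 0';python3 -m inch '-1 .04 0 0 0 0 0;-1 0 0 0 0 0 0';python3 -m inch '-1 .03 0 0 0 0 0;-1 0 0 0 0 0 0'
```

```text
time_s: 26.35
ee_pos: [0.6123, 0.0552, 0.1468]
eef_rot: [-3.142, 0.201, 1.589]
force: [-0.5, -7.6, 2.3]
grip_width: 0.0003
grip_force: 4.1
time_s: 26.6
ee_pos: [0.6123, 0.0558, 0.1467]
eef_rot: [3.142, 0.202, 1.588]
force: [-1.1, -11.4, 3.3]
grip_width: 0.0004
grip_force: 5.8
time_s: 26.85
ee_pos: [0.6123, 0.0559, 0.1467]
eef_rot: [3.142, 0.203, 1.588]
force: [-0.8, -16.3, 3.9]
grip_width: 0.0003
grip_force: 8.1
```

The position has stalled while the force climbs to 16 N, so the yoke is on its hard stop. I'll hold there and then check that the portafilter lies flat before backing off.

```bash
python3 -m inch '-1 0 0 0 0 0 0;-1 0 0 0 0 0 0;-1 0 0 0 0 0 0;-1 0 0 0 0 0 0;-1 0 0 0 0 0 0;-1 0 0 0 0 0 0;-1 0 0 0 0 0 0;-1 0 0 0 0 0 0;-1 0 0 0 0 0 0;-1 0 0 0 0 0 0'
python3 -m inch '-1 -.05 0 0 0 0 0;-1 -.05 0 0 0 0 0;-1 -.05 0 0 0 0 0;-1 -.05 0 0 0 0 0;-1 -.06 0 0 0 0 0;-1 -.06 0 0 0 0 0;-1 -.06 0 0 0 0 0;-1 -.06 0 0 0 0 0;-1 -.1 0 0 0 0 0;-1 -.1 0 0 0 0 0'
python3 -m inch '-1 -.2 0 0 0 0 0;-1 -.3 0 0 0 0 0;-1 -.5 0 0 0 0 0;-1 0 0 -.7 0 0 0;-1 0 0 -.8 0 0 0;-1 0 0 -.8 0 0 0;-1 0 0 -.8 0 0 0;-1 0 0 0 0 0 0'
python3 - <<'E'
from h import *
c=snap('wrist','w9');s=snap('scene','s9');P=cloud(c);Rf=Ro.from_euler('z',FY)*Ro.from_euler('y',.2)
for n,c in(('w',c),('s',s)):
    P=cloud(c);F=Rf.inv().apply((P-FO).reshape(-1,3)).reshape(P.shape);x,y,z=np.moveaxis(F,-1,0);g=c['img'].max(2)
    h=(g<60)&(x<-.085)&(x>-.25)&(abs(y)<.018)&(z>.025)&(z<.05);q=F[h]
    if len(q)>10: print(n,'handle',len(q),np.percentile(q,[1,50,99],axis=0).round(4),'y(x)',np.polyfit(q[:,0],q[:,1],1).round(4),'z(x)',np.polyfit(q[:,0],q[:,2],1).round(4),'z(y)',np.polyfit(q[:,1],q[:,2],1).round(4))
cv2.imwrite('pics/v9.png',cv2.convertScaleAbs(np.hstack([cv2.resize(s['img'][100:210,270:390],(440,400),interpolation=2),cv2.resize(c['img'] if 0 else load('w9')['img'],(355,400))]),alpha=1.6))
E
```

```text
time_s: 28.1
ee_pos: [0.6123, 0.0559, 0.1467]
eef_rot: [3.142, 0.203, 1.588]
force: [-1.3, -15.2, 4.4]
grip_width: 0.0002
grip_force: 8.1
time_s: 29.35
ee_pos: [0.6126, 0.0389, 0.1501]
eef_rot: [3.142, 0.2, 1.589]
force: [-0.5, -0.1, -0.3]
grip_width: 0.0007
grip_force: 0.0
time_s: 30.35
ee_pos: [0.6134, 0.0277, 0.2488]
eef_rot: [3.138, 0.2, 1.588]
force: [1.0, 0.4, -0.3]
grip_width: 0.0006
grip_force: 0.0
w handle 4479 [[-0.1807 -0.0108  0.0315]
 [-0.1296  0.0019  0.0367]
 [-0.0859  0.0146  0.0386]] y(x) [-0.0217 -0.0009] z(x) [-0.0004  0.0363] z(y) [-0.0205  0.0364]
s handle 211 [[-0.1861 -0.0112  0.0253]
 [-0.1423 -0.0023  0.0343]
 [-0.0862  0.0096  0.039 ]] y(x) [-0.0238 -0.0053] z(x) [0.02   0.0362] z(y) [0.2282 0.0339]
```

View pics/v9.png

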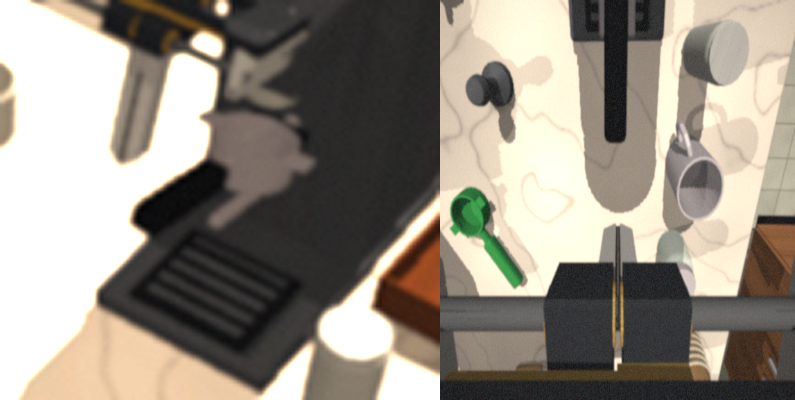

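The portafilter lies flat and straight on both prongs: handle slope is about 0 and yaw error about 0.02 rad. The basket is still fully in, the fingers are clear, and the jug and can are undisturbed. Handing in.

```bash
python3 -c "
from station import ticket
print(ticket.hand_in())"
```

```text
the job is handed in; nothing more can be done
None
```

The portafilter was set on the fork and let go, then pushed until the yoke hit its hard stop. It was held there for about 1.3 s and now lies flat and straight on both prongs; the job is handed in, and no verdict came back.

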